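Deal the last stool legs into the kit trays

ROBOT

A 6-joint arm with a two-finger parallel gripper is mounted at the origin on a cart in front of the work surface, level with it; the furniture and walls round the work are solid. World frame = base frame: x ahead of the robot, y to its left, z up, the work surface at z = 0. Lengths are in m, angles in degrees, forces in N, time in s.
With the tool pointing down it reaches from about 0.275 to 0.825 m from the base axis. Payload 5.2 kg.
Tool frame: the origin (TCP) lies at the very end of the fingers, on their centre line; the grasp point (between the pads) lies 19 mm behind it; z points along the fingers, y is the line along which they close (so a half turn about z gives the same grasp; the last joint's range is limited). The gripper opens to 93 mm and grips with 3 to 60 N. Pads are 15 mm wide; open, the fingers measure 128 mm over their backs; the gripper's body (75 mm by 188 mm) begins 65 mm behind the grasp point.
Start: joints at [-75.905, 14.817, 87.949, -0, 77.235, -11.62], TCP at [0.239, -0.496, 0.219] pointing down, gripper open.
Joint ranges: [-179.93, 179.93], [-52.35, 119.4], [10.71, 147.94], [-69.91, 249.91], [12.55, 155.21], [-178.61, 178.61]. Speed limits (degrees/s): [147.25, 147.25, 180, 180, 180, 180].

INTERFACE

Orientations are given as [roll, pitch, yaw] about the fixed x, y, z axes, in that order (R = Rz(yaw) Ry(pitch) Rx(roll)).
In Python, from station import readout, viewer, ctrl gives the robot as it stands.
- The arm moves only by the tool play_rows, never from a script. Its argument "rows" is a list of rows, each an object with "dr": the turn, a rotation vector about the tool's x, y, z normalised to -1 to 1, where 1 is 45 degrees, a list of three; "xyz": the shift along the tool's x, y, z normalised to -1 to 1, where 1 is 800 mm, a list of three; "fingers": the opening, from -1 (shut) to 1 (fully open). A call has exactly 10 rows; each row shifts and turns the commanded pose from where the row before left it, along the tool's axes as they then stand; what a row does not reach is not made up. A row lasts 1/8 s, in which the tool goes at most 62.5 mm and 10.7 degrees, less where a joint would pass 70% of its speed; a pose out of reach is approached as far as the arm can. A call with a number of a shift or a turn outside -1 to 1 is refused whole. A call with a gripper value outside its range is refused whole. The fingers move at their own pace and stop on an object; the grip force is fixed at half the most. Time passes only in rows, so rows that do not move let the fingers close, or fill a call up. It gives the time, the measured TCP pose, the force, the opening and the grip force at its end, in the units of the state.
- readout.get_state(): the state, without advancing time (a new reading comes with each control period).
- viewer.get_image(name): name is "scene" or "side" or "wrist"; returns (picture, depth): 384x512x3 uint8, red, green, blue; 384x512 float32, m along the optical axis (not along the pixel's ray), 0 where there is no reading.
- viewer.calibration(name): a dict with "camera_matrix" (3x3 intrinsics, pixels), "R" (3x3) and "t" (3): a world point X has camera coordinates R X + t. Camera axes: x right, y down, z forward; pixel columns grow to the right and rows downward; lengths in m; the calibration is good to about 2 mm. A picture is of the moment at which its call begins: read the wrist's pose just before it. calibration takes no time and is no camera call; for the wrist camera it gives the pose at the moment of the call.
- ctrl.close_job(): hands the job in; it is judged then, once.
Trained networks look in the newest picture that a camera, given by its name, has taken for a name from the list of things; names that differ only in an ending like _2 or _b are one class to them, and where a whole thing is asked for, a point or a joint stands for the part that bears it (a point fixed in the world has none). Each returns a list of dicts, best first, with "p" (0 to 1); they miss things now and then, are a little off and sometimes report something else, mostly with a low value. They report only what shows in the picture. A call takes as long as a camera call.
- viewer.recognise(camera, target): "rect" ([left, top, right, bottom] in pixels, round what is visible of it).
- viewer.silhouettes(camera, target): "region" (384x512 bool, what is visible of it) and "rect" ([left, top, right, bottom] in pixels, round what is visible of it).
The state is a dict: "time": time; "joint_pos": joint angles; "joint_vel": joint speeds; "joint_efforts": joint torques, N m; "eef_pos": TCP position; "ee_rot": TCP orientation; "force": force on the tool from outside, world axes, zero at the start; "wrist_torque": the same for the moment, N m; "width": finger opening in m; "gripper_force": force on a finger pad.
Only numpy, scipy, OpenCV 4.12 (cv2) and the standard library are available. Lean on these libraries where they do the work, as an engineer would, in place of code of your own. Each camera call takes 0.05 s, during which the arm holds its last target. There are 200 camera calls.

TASK

Finish dealing the square wooden legs into the two metal kit trays, where each tray already holds one leg: put the first of the two loose legs into the left tray, then the other into the right tray, so that both trays hold two. Lower each leg, do not drop it, so that it lies flat along the middle of its tray's empty lane.

Things in the scene. Friction and masses are not known exactly. Their poses are not given: they have to be found in the camera images.
- leg_a: a loose square wooden leg (plain sawn wood, 38 x 130 x 38 mm, about 0.1 kg) still lying on the table top, not in a tray. Origin: centre of its underside; y runs along its 130 mm length, z up. The only other pieces of this shape are the two already lying in the trays; the flat board offcuts (19 mm thick) are not legs. It is interchangeable with the other loose leg.
- leg_b: a loose square wooden leg (plain sawn wood, 38 x 130 x 38 mm, about 0.1 kg) still lying on the table top, not in a tray. Origin: centre of its underside; y runs along its 130 mm length, z up. The only other pieces of this shape are the two already lying in the trays; the flat board offcuts (19 mm thick) are not legs. It is interchangeable with the other loose leg.
- left_empty_lane (a point): centre of the empty lane's floor in the left metal tray; x along the lane, y left, z up. Both trays are fixed, 175 mm long (x), 190 wide; floor 3 mm thick; rims and middle rib 5 mm thick, 8 mm above the floor, part each into two lanes 165 x 87.5 mm. This lane is the tray's right one; the leg in its left lane is centred about 92 mm away and lies along it, gap between centred legs about 54 mm.
- right_empty_lane (a point): centre of the empty lane's floor (3 mm above the table) in the right metal tray, of the same make and size as the left one; x along the lane, y left, z up. Here the empty lane is the tray's left one, and the leg already dealt lies along the right lane, centred about 92 mm away.

How it is judged (in metres and radians):
On the way:
1. one loose leg lies released in the left tray's empty lane while the other has not yet been brought to the right tray's empty lane ((((x of leg_a in the frame of left_empty_lane between -0.02 and 0.02 m and y of leg_a in the frame of left_empty_lane between -0.026 and 0.026 m and z of leg_a in the frame of left_empty_lane between -0.005 and 0.008 m and angle between leg_a's own z axis and vertical below 0.1 rad and angle between the y axis of leg_a and the x axis of left_empty_lane, either way round below 0.27 rad and linear speed of leg_a below 0.02 m/s and contact force between the fingers and leg_a below 0.05 N) and horizontal distance between leg_b and right_empty_lane above 0.06 m) or ((x of leg_b in the frame of left_empty_lane between -0.02 and 0.02 m and y of leg_b in the frame of left_empty_lane between -0.026 and 0.026 m and z of leg_b in the frame of left_empty_lane between -0.005 and 0.008 m and angle between leg_b's own z axis and vertical below 0.1 rad and angle between the y axis of leg_b and the x axis of left_empty_lane, either way round below 0.27 rad and linear speed of leg_b below 0.02 m/s and contact force between the fingers and leg_b below 0.05 N) and horizontal distance between leg_a and right_empty_lane above 0.06 m))), for 0.2 s.
At the end, for the whole second after the job is handed in: One of the two loose legs lies in the left tray's empty lane and the other in the right tray's, each flat on the lane's floor (within 8 mm), its centre within 20 mm of the lane's centre along it and 26 mm across it, its length within 15 degrees of the lane's direction, at rest and released ((((x of leg_a in the frame of left_empty_lane between -0.02 and 0.02 m and y of leg_a in the frame of left_empty_lane between -0.026 and 0.026 m and z of leg_a in the frame of left_empty_lane between -0.005 and 0.008 m and angle between leg_a's own z axis and vertical below 0.1 rad and angle between the y axis of leg_a and the x axis of left_empty_lane, either way round below 0.27 rad and linear speed of leg_a below 0.02 m/s and contact force between the fingers and leg_a below 0.05 N) and (x of leg_b in the frame of right_empty_lane between -0.02 and 0.02 m and y of leg_b in the frame of right_empty_lane between -0.026 and 0.026 m and z of leg_b in the frame of right_empty_lane between -0.005 and 0.008 m and angle between leg_b's own z axis and vertical below 0.1 rad and angle between the y axis of leg_b and the x axis of right_empty_lane, either way round below 0.27 rad and linear speed of leg_b below 0.02 m/s and contact force between the fingers and leg_b below 0.05 N)) or ((x of leg_b in the frame of left_empty_lane between -0.02 and 0.02 m and y of leg_b in the frame of left_empty_lane between -0.026 and 0.026 m and z of leg_b in the frame of left_empty_lane between -0.005 and 0.008 m and angle between leg_b's own z axis and vertical below 0.1 rad and angle between the y axis of leg_b and the x axis of left_empty_lane, either way round below 0.27 rad and linear speed of leg_b below 0.02 m/s and contact force between the fingers and leg_b below 0.05 N) and (x of leg_a in the frame of right_empty_lane between -0.02 and 0.02 m and y of leg_a in the frame of right_empty_lane between -0.026 and 0.026 m and z of leg_a in the frame of right_empty_lane between -0.005 and 0.008 m and angle between leg_a's own z axis and vertical below 0.1 rad and angle between the y axis of leg_a and the x axis of right_empty_lane, either way round below 0.27 rad and linear speed of leg_a below 0.02 m/s and contact force between the fingers and leg_a below 0.05 N)))); the robot touches nothing.
It fails at once if one loose leg is let go or thrown up in the air, more than 60 mm above the table (height (world z) of leg_a above 0.06 m and contact force between the fingers and leg_a below 0.02 N).
It fails at once if the other loose leg is let go or thrown up in the air, more than 60 mm above the table (height (world z) of leg_b above 0.06 m and contact force between the fingers and leg_b below 0.02 N).
It also fails if it takes over 61 s, if anything falls off the work surface, if the arm or the gripper's body presses on something with over 40 N, if the wrist force passes 120 N, or if a joint passes its speed limit or range.

## Working session

There is one attempt and no reset: what is moved stays moved. The work goes in short steps, Python scripts to look and compute and a tool call to move; the robot and the scene stay as the last step left them, time stands still between calls to the robot, and variables do not carry over. Pictures are saved under pics/ and viewed, at most 10 in all, crops included, and the job is handed in when it is done.

Besides the shell and the picture viewer there is one more tool, called after "Call:" by a JSON object that holds its "method" and its "body", one argument or row to a line. play_rows: Moves the arm, as the interface text tells. Scaled input: -1 to 1 covers 800 mm each way for a shift and 45 degrees each way for a turn. Its arguments: {"type":"object","properties":{"rows":{"type":"array","items":{"type":"object","properties":{"dr":{"type":"array","items":{"type":"number","minimum":-1,"maximum":1}},"xyz":{"type":"array","items":{"type":"number","minimum":-1,"maximum":1}},"fingers":{"type":"number"}}}}},"required":["rows"]}

```bash
mkdir -p pics; cat > h.py <<'E'
import numpy as np, cv2
from station import readout, viewer, ctrl
def cloud(name):
    c=viewer.calibration(name); im,d=viewer.get_image(name)
    K,R,t=[np.array(c[k]) for k in("camera_matrix","R","t")]
    v,u=np.mgrid[:384,:512]
    P=np.stack([(u-K[0,2])/K[0,0]*d,(v-K[1,2])/K[1,1]*d,d],-1)
    return im,d,(P-t)@R
def save(im,n): cv2.imwrite('pics/'+n,cv2.cvtColor(im,cv2.COLOR_RGB2BGR))
E
python3 - <<'E'
from h import *
ims=[]
for n in("scene","side"):
    im,d,W=cloud(n); ims.append(im); np.save(n+'.npy',W)
    for q in("leg_a","left_empty_lane"):
        for s in viewer.silhouettes(n,q):
            m=s["region"]&(d>0); p=W[m]; 
            if len(p)==0: continue
            top=p[p[:,2]>np.percentile(p[:,2],90)-.006]
            r=cv2.minAreaRect((top[:,:2]*1000).astype(np.float32))
            print(n,q,round(s["p"],2),np.round(s["rect"]),"z",np.round(np.percentile(p[:,2],[5,50,95]),3),r)
save(cv2.resize(np.hstack(ims),(800,300)),'a.png')
print(readout.get_state())
E
```

```text
scene leg_a 0.64 [292. 162. 351. 202.] z [0.005 0.035 0.039] ((401.12213134765625, -190.68606567382812), (40.4774055480957, 130.2324676513672), 79.32626342773438)
scene leg_a 0.61 [305. 136. 359. 167.] z [0.007 0.033 0.039] ((405.4750671386719, -322.9931640625), (41.94883728027344, 127.95941162109375), 87.00498962402344)
scene left_empty_lane 0.68 [103. 233. 246. 351.] z [0.001 0.004 0.011] ((551.2650146484375, 165.61679077148438), (191.05836486816406, 176.81793212890625), 87.76956176757812)
side leg_a 0.65 [325. 135. 385. 172.] z [0.004 0.032 0.039] ((407.0436096191406, -323.3642578125), (42.17138671875, 130.40982055664062), 87.35062408447266)
side leg_a 0.58 [308. 166. 368. 211.] z [0.004 0.035 0.039] ((401.0243835449219, -189.64178466796875), (40.70331573486328, 129.27166748046875), 78.58246612548828)
side left_empty_lane 0.59 [100. 234. 252. 365.] z [0.001 0.003 0.011] ((551.1314086914062, 166.82904052734375), (190.37901306152344, 175.3303985595703), 87.35318756103516)
{'time': 0.3, 'joint_pos': array([-7.59059650e+01,  1.48333849e+01,  8.79709346e+01, -2.80369645e-04,
        7.72364700e+01, -1.16193072e+01]), 'joint_vel': array([-0.0399583 , -0.11093635, -0.08875015,  0.06023115, -0.059296  ,
        0.01885266]), 'joint_efforts': array([ 7.14421776e-05, -4.36784184e+01, -2.83827639e+01,  7.18572037e-02,
        3.67352273e-02, -9.60877423e-05]), 'eef_pos': array([ 0.23859948, -0.4953257 ,  0.21834208]), 'ee_rot': array([-1.79959991e+02, -7.94753481e-03,  2.57134014e+01]), 'force': array([-0.0501347 , -1.25170238,  0.03830038]), 'wrist_torque': array([-0.00648824,  0.02734866,  0.02334759]), 'gripper_force': 0.0, 'width': 0.0934163282013908}
```

View pics/a.png

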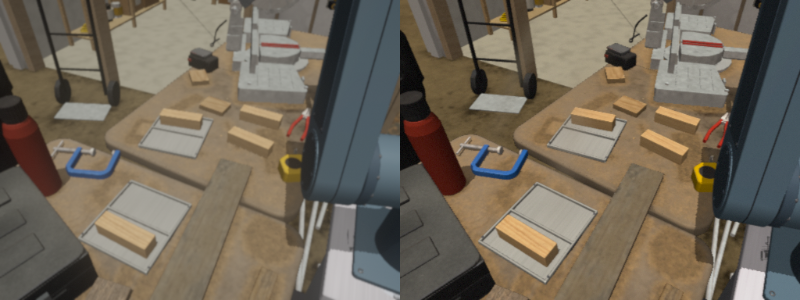

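The pictures (scaled) show the left tray at about (137,225), the right tray at (175,135), and loose legs at (262,115) and (250,138). There is a plank between the trays, with a tape measure at (290,168) and pliers at (300,122). Next I'll measure the trays and obstacles.

```bash
python3 - <<'E'
from h import *
W=np.concatenate([np.load(n+'.npy').reshape(-1,3) for n in("scene","side")])
n="scene"; im,d,Ws=cloud(n)
for q in("right_empty_lane",):
    for s in viewer.silhouettes(n,q):
        p=Ws[s["region"]&(d>0)]
        print(q,s["p"],s["rect"],cv2.minAreaRect((p[:,:2]*1000).astype(np.float32)))
g=W[(W[:,0]>.15)&(W[:,0]<.95)&(abs(W[:,1])<.6)&(W[:,2]>.014)&(W[:,2]<.5)]
H=np.zeros((200,300),np.float32)
i=((g[:,0]-.15)/.004).astype(int);j=((g[:,1]+.6)/.004).astype(int)
np.maximum.at(H,(i,j),g[:,2])
m=cv2.morphologyEx((H>0).astype(np.uint8),cv2.MORPH_CLOSE,np.ones((3,3),np.uint8))
k,l,st,ce=cv2.connectedComponentsWithStats(m)
for a in range(1,k):
    if st[a,4]<30: continue
    z=H[(l==a)&(H>0)]
    hi=np.percentile(z,95); ok=l[i,j]==a
    t=g[ok]; t=t[t[:,2]>hi-.006]
    print("n",st[a,4],"zmax %.3f z95 %.3f"%(z.max(),hi),np.round(cv2.minAreaRect((t[:,:2]*1000).astype(np.float32))[0]),cv2.minAreaRect((t[:,:2]*1000).astype(np.float32))[1:], "x",.15+.004*st[a,1],.15+.004*(st[a,1]+st[a,3]),"y",-.6+.004*st[a,0],-.6+.004*(st[a,0]+st[a,2]))
E
```

```text
right_empty_lane 0.71 [175.6, 148.1, 274.0, 201.8] ((623.2150268554688, -165.94573974609375), (184.43394470214844, 207.0130615234375), 7.460653781890869)
n 452 zmax 0.485 z95 0.481 [229.  49.] ((26.254701614379883, 55.940921783447266), 71.64613342285156) x 0.15 0.274 y -0.05999999999999994 0.128
n 157 zmax 0.032 z95 0.031 [254. 204.] ((70.64783477783203, 34.075130462646484), 86.09257507324219) x 0.23399999999999999 0.274 y 0.16400000000000003 0.24
n 264 zmax 0.039 z95 0.038 [ 276. -134.] ((54.78752899169922, 84.7991714477539), 6.833318710327148) x 0.242 0.306 y -0.21199999999999997 -0.08799999999999997
n 2521 zmax 0.331 z95 0.141 [ 406. -557.] ((241.40708923339844, 103.72064208984375), 4.558796405792236) x 0.28200000000000003 0.5660000000000001 y -0.6 -0.39999999999999997
n 366 zmax 0.041 z95 0.040 [ 407. -323.] ((42.07764434814453, 130.69570922851562), 87.41934967041016) x 0.33799999999999997 0.474 y -0.348 -0.296
n 364 zmax 0.041 z95 0.040 [ 401. -190.] ((41.169246673583984, 130.2357177734375), 79.20462036132812) x 0.33399999999999996 0.47 y -0.22399999999999998 -0.1559999999999999
[... 342 characters left out ...]
44 z95 0.043 [549. 213.] ((39.2291374206543, 131.75323486328125), 85.66950225830078) x 0.482 0.618 y 0.18800000000000006 0.24
n 405 zmax 0.022 z95 0.021 [ 568. -338.] ((70.03470611572266, 91.87763214111328), 82.6072998046875) x 0.518 0.618 y -0.38 -0.296
n 365 zmax 0.044 z95 0.043 [ 629. -205.] ((130.1251983642578, 42.14812088012695), 10.402640342712402) x 0.562 0.6980000000000001 y -0.236 -0.172
n 630 zmax 0.066 z95 0.064 [ 744. -586.] ((82.01211547851562, 27.231182098388672), 0.16787950694561005) x 0.65 0.794 y -0.6 -0.44399999999999995
n 409 zmax 0.024 z95 0.022 [793.  69.] ((188.1329803466797, 101.50677490234375), 17.63821792602539) x 0.6940000000000001 0.902 y -0.008000000000000007 0.12
```

Call:
{"method": "play_rows", "body": {
  "rows": [
    {"xyz": [0.058, -0.0426, 0], "dr": [0, 0, 0], "fingers": 1},
    {"xyz": [0.058, -0.0426, 0], "dr": [0, 0, 0], "fingers": 1},
    {"xyz": [0.058, -0.0426, 0], "dr": [0, 0, 0], "fingers": 1},
    {"xyz": [0.058, -0.0426, 0], "dr": [0, 0, 0], "fingers": 1},
    {"xyz": [0.058, -0.0426, 0], "dr": [0, 0, 0], "fingers": 1},
    {"xyz": [0.058, -0.0426, 0], "dr": [0, 0, 0], "fingers": 1},
    {"xyz": [0, 0, 0], "dr": [0, 0, 0.204], "fingers": 1},
    {"xyz": [0, 0, 0], "dr": [0, 0, 0.204], "fingers": 1},
    {"xyz": [0, 0, 0], "dr": [0, 0, 0.204], "fingers": 1},
    {"xyz": [0, 0, 0], "dr": [0, 0, 0.204], "fingers": 1}
  ]
}}

```text
time: 1.65
eef_pos: [0.4008, -0.1903, 0.2188]
ee_rot: [180.0, -0.0, -11.3]
force: [-0.8, 0.4, 0.7]
width: 0.0931
gripper_force: 0.0
```

```bash
cat > look.py <<'E'
from h import *
s=readout.get_state(); print(s["time"],np.round(s["eef_pos"],4),np.round(s["ee_rot"],2),s["width"])
def legs(n):
    im,d,W=cloud(n)
    for q in viewer.silhouettes(n,"leg_a"):
        p=W[q["region"]&(d>0)]
        if len(p)<50: continue
        t=p[p[:,2]>np.percentile(p[:,2],90)-.006]
        print(n,round(q["p"],2),np.round(q["rect"]),"z95",np.percentile(p[:,2],95).round(3),cv2.minAreaRect((t[:,:2]*1000).astype(np.float32)))
    return im,d,W
E
python3 - <<'E'
from look import *
im,d,W=legs("wrist"); save(im,'b.png')
im,d,W=cloud("side")
W=np.concatenate([W.reshape(-1,3)]+[np.load(n+'.npy').reshape(-1,3) for n in("scene","side")][:0])
for nm,b in (("near leg2",(.33,.48,-.44,-.37)),("near ltray",(.48,.62,.22,.3)),("saw edge",(.33,.48,-.5,-.43))):
    g=W[(W[:,0]>b[0])&(W[:,0]<b[1])&(W[:,1]>b[2])&(W[:,1]<b[3])]
    print(nm,len(g),g[:,2].max() if len(g) else None)
E
```

```text
1.65 [ 0.4008 -0.1903  0.2188] [ 1.7999e+02 -1.0000e-02 -1.1290e+01] 0.09309249382077185
wrist 0.79 [332.  86. 384. 200.] z95 0.038 ((407.84844970703125, -325.41912841796875), (38.42524719238281, 129.87376403808594), 87.18769073486328)
wrist 0.59 [237. 114. 267. 229.] z95 0.038 ((402.5692443847656, -192.49307250976562), (38.20491027832031, 128.39178466796875), 78.78851318359375)
near leg2 1201 0.05943455672846183
near ltray 5275 0.11182003247808925
saw edge 1665 0.06162437779640944
```

View pics/b.png

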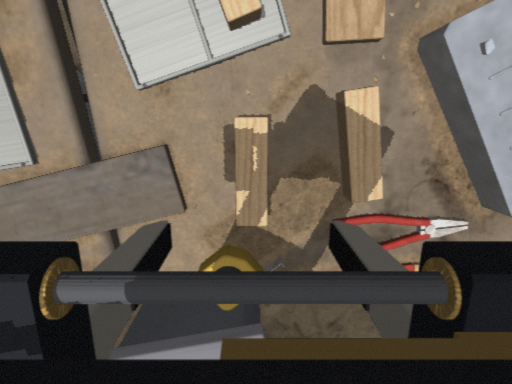

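The wrist view shows the loose legs at (252,170) and (362,145), with nothing between the fingers' path and leg 1. Positions agree with the first measurement, so I'm descending and gripping.

Call:
{"method": "play_rows", "body": {
  "rows": [
    {"xyz": [0.0015, 0.0015, 0.05], "dr": [0, 0, 0], "fingers": 1},
    {"xyz": [0, 0, 0.06], "dr": [0, 0, 0], "fingers": 1},
    {"xyz": [0, 0, 0.06], "dr": [0, 0, 0], "fingers": 1},
    {"xyz": [0, 0, 0.05], "dr": [0, 0, 0], "fingers": 1},
    {"xyz": [0, 0, 0.0385], "dr": [0, 0, 0], "fingers": 1},
    {"xyz": [0, 0, 0], "dr": [0, 0, 0], "fingers": 1},
    {"xyz": [0, 0, 0], "dr": [0, 0, 0], "fingers": -1},
    {"xyz": [0, 0, 0], "dr": [0, 0, 0], "fingers": -1},
    {"xyz": [0, 0, 0], "dr": [0, 0, 0], "fingers": -1},
    {"xyz": [0, 0, 0], "dr": [0, 0, 0], "fingers": -1}
  ]
}}

```text
time: 3.05
eef_pos: [0.4021, -0.1922, 0.0125]
ee_rot: [180.0, -0.1, -11.0]
force: [0.2, 0.5, 0.4]
width: 0.0576
gripper_force: 0.0
```

Call:
{"method": "play_rows", "body": {
  "rows": [
    {"xyz": [0, 0, 0], "dr": [0, 0, 0], "fingers": -1},
    {"xyz": [0, 0, 0], "dr": [0, 0, 0], "fingers": -1},
    {"xyz": [0, 0, 0], "dr": [0, 0, 0], "fingers": -1},
    {"xyz": [0, 0, 0], "dr": [0, 0, 0], "fingers": -1},
    {"xyz": [0, 0, 0], "dr": [0, 0, 0], "fingers": -1},
    {"xyz": [0, 0, -0.015], "dr": [0, 0, 0], "fingers": -1},
    {"xyz": [0, 0, -0.03], "dr": [0, 0, 0], "fingers": -1},
    {"xyz": [0, 0, -0.04], "dr": [0, 0, 0], "fingers": -1},
    {"xyz": [0, 0, -0.04], "dr": [0, 0, 0], "fingers": -1},
    {"xyz": [0, 0, -0.03], "dr": [0, 0, 0], "fingers": -1}
  ]
}}

```text
time: 4.3
eef_pos: [0.402, -0.1921, 0.1379]
ee_rot: [180.0, -0.1, -11.0]
force: [0.3, -0.7, 0.1]
width: 0.0377
gripper_force: 30.0
```

Call:
{"method": "play_rows", "body": {
  "rows": [
    {"xyz": [0, 0, 0], "dr": [0, 0, -0.096], "fingers": -1},
    {"xyz": [0, 0, 0], "dr": [0, 0, -0.096], "fingers": -1},
    {"xyz": [0.0209, -0.0497, 0], "dr": [0, 0, 0], "fingers": -1},
    {"xyz": [0.0209, -0.0497, 0], "dr": [0, 0, 0], "fingers": -1},
    {"xyz": [0.0209, -0.0497, 0], "dr": [0, 0, 0], "fingers": -1},
    {"xyz": [0.0209, -0.0497, 0], "dr": [0, 0, 0], "fingers": -1},
    {"xyz": [0.0209, -0.0497, 0], "dr": [0, 0, 0], "fingers": -1},
    {"xyz": [0.0209, -0.0497, 0], "dr": [0, 0, 0], "fingers": -1},
    {"xyz": [0.0209, -0.0497, 0], "dr": [0, 0, 0], "fingers": -1},
    {"xyz": [0.0209, -0.0497, 0], "dr": [0, 0, 0], "fingers": -1}
  ]
}}

```text
time: 5.55
eef_pos: [0.5488, 0.1218, 0.1365]
ee_rot: [-180.0, -0.0, -2.4]
force: [0.6, -1.0, 0.2]
width: 0.0381
gripper_force: 30.0
```

```bash
python3 - <<'E'
from look import *
im,d,W=legs("wrist"); a=im
im2,d,W2=legs("side")
for n,dd,WW in(("wrist",None,W),("side",None,W2)):
  for q in viewer.silhouettes(n,"left_empty_lane"):
    p=WW[q["region"]]; p=p[np.isfinite(p).all(1)&(abs(p[:,2]-.005)<.01)]
    print(n,q["p"],q["rect"],len(p)and cv2.minAreaRect((p[:,:2]*1000).astype(np.float32)))
save(cv2.resize(np.hstack([a,im2]),(800,300)),'c.png')
E
```

```text
5.55 [0.5488 0.1218 0.1365] [-1.80e+02 -2.00e-02 -2.36e+00] 0.038098458671617215
wrist 0.8 [210. 122. 292. 341.] z95 0.163 ((557.00634765625, 120.48297882080078), (38.05909729003906, 114.8980484008789), 87.88603210449219)
side 0.87 [324. 132. 384. 171.] z95 0.039 ((406.33172607421875, -322.68109130859375), (41.60029983520508, 129.90713500976562), 86.55131530761719)
side 0.65 [160. 199. 228. 250.] z95 0.163 ((521.8914794921875, 131.984375), (78.60572052001953, 52.03786849975586), 1.324784517288208)
wrist 0.94 [100.5, 91.3, 303.9, 240.1] ((566.5538330078125, 165.9756317138672), (194.4080352783203, 153.53073120117188), 87.88565063476562)
side 0.73 [98.0, 232.0, 254.1, 366.4] ((555.2930297851562, 162.82315063476562), (198.41664123535156, 185.34649658203125), 87.20834350585938)
```

View pics/c.png

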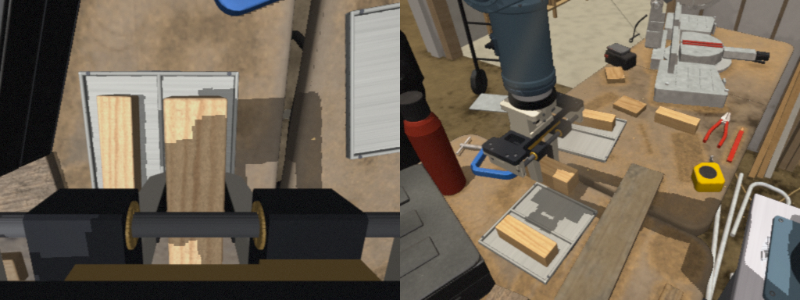

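The wrist view (left half) shows the leg, at about (195,180), over the empty lane. The dark case at the far left lies near the gripper body, so I'll check that clearance before lowering.

```bash
python3 - <<'E'
from h import *
W=np.concatenate([np.load(n+'.npy').reshape(-1,3) for n in("scene","side")])
for z in(.05,.08,.1):
  g=W[(W[:,0]>.47)&(W[:,0]<.63)&(W[:,1]>.1)&(W[:,1]<.5)&(W[:,2]>z)]
  print(z,len(g),[ (round(a,2),g[abs(g[:,0]-a)<.015][:,1].min().round(3)) for a in np.arange(.48,.64,.03) if (abs(g[:,0]-a)<.015).any()])
E
```

```text
0.05 14142 [(np.float64(0.54), np.float64(0.305)), (np.float64(0.57), np.float64(0.295)), (np.float64(0.6), np.float64(0.283)), (np.float64(0.63), np.float64(0.277))]
0.08 12479 [(np.float64(0.54), np.float64(0.305)), (np.float64(0.57), np.float64(0.295)), (np.float64(0.6), np.float64(0.283)), (np.float64(0.63), np.float64(0.277))]
0.1 10911 [(np.float64(0.54), np.float64(0.305)), (np.float64(0.57), np.float64(0.295)), (np.float64(0.6), np.float64(0.283)), (np.float64(0.63), np.float64(0.277))]
```

Call:
{"method": "play_rows", "body": {
  "rows": [
    {"xyz": [0.0015, 0.0015, 0.03], "dr": [0, 0, 0], "fingers": -1},
    {"xyz": [0, 0, 0.04], "dr": [0, 0, 0], "fingers": -1},
    {"xyz": [0, 0, 0.035], "dr": [0, 0, 0], "fingers": -1},
    {"xyz": [0, 0, 0.025], "dr": [0, 0, 0], "fingers": -1},
    {"xyz": [0, 0, 0.012], "dr": [0, 0, 0], "fingers": -1},
    {"xyz": [0, 0, 0.006], "dr": [0, 0, 0], "fingers": -1},
    {"xyz": [0, 0, 0.002], "dr": [0, 0, 0], "fingers": -1},
    {"xyz": [0, 0, 0], "dr": [0, 0, 0], "fingers": -1},
    {"xyz": [0, 0, 0], "dr": [0, 0, 0], "fingers": -1},
    {"xyz": [0, 0, 0], "dr": [0, 0, 0], "fingers": -1}
  ]
}}

```text
time: 7.1
eef_pos: [0.5499, 0.1192, 0.0162]
ee_rot: [-180.0, -0.0, -2.4]
force: [-0.8, 0.4, -0.6]
width: 0.0377
gripper_force: 30.0
```

Call:
{"method": "play_rows", "body": {
  "rows": [
    {"xyz": [0, 0, 0], "dr": [0, 0, 0], "fingers": 0.16},
    {"xyz": [0, 0, 0], "dr": [0, 0, 0], "fingers": 0.16},
    {"xyz": [0, 0, 0], "dr": [0, 0, 0], "fingers": 0.16},
    {"xyz": [0, 0, 0], "dr": [0, 0, 0], "fingers": 0.16},
    {"xyz": [0, 0, 0], "dr": [0, 0, 0], "fingers": 0.16},
    {"xyz": [0, 0, -0.01], "dr": [0, 0, 0], "fingers": 0.16},
    {"xyz": [0, 0, -0.03], "dr": [0, 0, 0], "fingers": 0.16},
    {"xyz": [0, 0, -0.06], "dr": [0, 0, 0], "fingers": 0.16},
    {"xyz": [0, 0, -0.07], "dr": [0, 0, 0], "fingers": 1},
    {"xyz": [0, 0, -0.07], "dr": [0, 0, 0], "fingers": 1}
  ]
}}

```text
time: 8.35
eef_pos: [0.5493, 0.1191, 0.2102]
ee_rot: [-180.0, -0.0, -2.4]
force: [1.6, 0.2, -0.1]
width: 0.0694
gripper_force: 0.0
```

```bash
python3 - <<'E'
from look import *
legs("wrist"); legs("side")
E
```

```text
8.35 [0.5493 0.1191 0.2102] [-1.80e+02 -2.00e-02 -2.37e+00] 0.06937047647039575
wrist 0.91 [234. 117. 267. 235.] z95 0.041 ((550.6373291015625, 118.35388946533203), (37.81353759765625, 128.25418090820312), 88.23536682128906)
side 0.67 [327. 135. 383. 169.] z95 0.039 ((406.37396240234375, -323.041259765625), (42.015907287597656, 129.57432556152344), 86.37109375)
side 0.65 [161. 240. 233. 293.] z95 0.042 ((548.0077514648438, 121.33912658691406), (38.19670867919922, 128.07058715820312), 88.7137451171875)
```

Call:
{"method": "play_rows", "body": {
  "rows": [
    {"xyz": [-0.0172, 0.0624, 0], "dr": [0, 0, 0], "fingers": 1},
    {"xyz": [-0.0172, 0.0624, 0], "dr": [0, 0, 0], "fingers": 1},
    {"xyz": [-0.0172, 0.0624, 0], "dr": [0, 0, 0], "fingers": 1},
    {"xyz": [-0.0172, 0.0624, 0], "dr": [0, 0, 0], "fingers": 1},
    {"xyz": [-0.0172, 0.0624, 0], "dr": [0, 0, 0], "fingers": 1},
    {"xyz": [-0.0172, 0.0624, 0], "dr": [0, 0, 0], "fingers": 1},
    {"xyz": [-0.0172, 0.0624, 0], "dr": [0, 0, 0], "fingers": 1},
    {"xyz": [-0.0172, 0.0624, 0], "dr": [0, 0, 0], "fingers": 1},
    {"xyz": [-0.0172, 0.0624, 0], "dr": [0, 0, 0], "fingers": 1},
    {"xyz": [0, 0, 0], "dr": [0, 0, 0.013], "fingers": 1}
  ]
}}

```text
time: 9.8
eef_pos: [0.4054, -0.327, 0.2057]
ee_rot: [-179.9, 0.2, -3.2]
force: [-0.5, 0.2, 0.2]
width: 0.0932
gripper_force: 0.0
```

```bash
python3 - <<'E'
from look import *
im,d,W=legs("wrist"); save(im,'d.png')
W=np.load('side.npy').reshape(-1,3)
for z in(.03,.08):
  g=W[(W[:,0]>.3)&(W[:,0]<.5)&(W[:,1]>-.46)&(W[:,1]<-.35)&(W[:,2]>z)]
  print(z,len(g),g.max(0) if len(g) else'', g.min(0) if len(g) else'')
E
```

```text
9.8 [ 0.4054 -0.327   0.2057] [-1.7989e+02  1.6000e-01 -3.2500e+00] 0.09316379423911252
wrist 0.69 [228. 116. 264. 228.] z95 0.038 ((408.2573547363281, -325.3086242675781), (37.330623626708984, 128.5331573486328), 87.48002624511719)
0.03 976 [ 0.49995023 -0.40546413  0.06606394] [ 0.32966404 -0.45989508  0.03013342]
0.08 0
```

View pics/d.png

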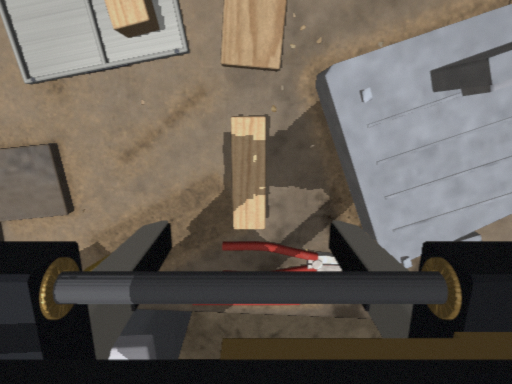

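The leg is at (248,172) with its sides clear. The pliers sit at (290,252) and the saw base starts at column 320 and beyond, so I'm using a narrower opening.

Call:
{"method": "play_rows", "body": {
  "rows": [
    {"xyz": [0.0025, -0.0027, 0.05], "dr": [0, 0, 0], "fingers": 0.6},
    {"xyz": [0, 0, 0.06], "dr": [0, 0, 0], "fingers": 0.6},
    {"xyz": [0, 0, 0.06], "dr": [0, 0, 0], "fingers": 0.6},
    {"xyz": [0, 0, 0.05], "dr": [0, 0, 0], "fingers": 0.6},
    {"xyz": [0, 0, 0.0215], "dr": [0, 0, 0], "fingers": 0.6},
    {"xyz": [0, 0, 0], "dr": [0, 0, 0], "fingers": 0.6},
    {"xyz": [0, 0, 0], "dr": [0, 0, 0], "fingers": -1},
    {"xyz": [0, 0, 0], "dr": [0, 0, 0], "fingers": -1},
    {"xyz": [0, 0, 0], "dr": [0, 0, 0], "fingers": -1},
    {"xyz": [0, 0, 0], "dr": [0, 0, 0], "fingers": -1}
  ]
}}

```text
time: 11.15
eef_pos: [0.4097, -0.3232, 0.0152]
ee_rot: [179.9, -0.1, -3.0]
force: [-0.7, -0.3, 0.8]
width: 0.0388
gripper_force: 0.7
```

Call:
{"method": "play_rows", "body": {
  "rows": [
    {"xyz": [0, 0, 0], "dr": [0, 0, 0], "fingers": -1},
    {"xyz": [0, 0, 0], "dr": [0, 0, 0], "fingers": -1},
    {"xyz": [0, 0, 0], "dr": [0, 0, 0], "fingers": -1},
    {"xyz": [0, 0, -0.015], "dr": [0, 0, 0], "fingers": -1},
    {"xyz": [0, 0, -0.03], "dr": [0, 0, 0], "fingers": -1},
    {"xyz": [0, 0, -0.04], "dr": [0, 0, 0], "fingers": -1},
    {"xyz": [0, 0, -0.04], "dr": [0, 0, 0], "fingers": -1},
    {"xyz": [0, 0, -0.04], "dr": [0, 0, 0], "fingers": -1},
    {"xyz": [0, 0, -0.03], "dr": [0, 0, 0], "fingers": -1},
    {"xyz": [0, 0, 0], "dr": [0, 0, 0], "fingers": -1}
  ]
}}

```text
time: 12.4
eef_pos: [0.4102, -0.3232, 0.1726]
ee_rot: [179.8, -0.2, -2.9]
force: [0.0, -0.1, -1.5]
width: 0.0374
gripper_force: 30.0
```

```bash
python3 - <<'E'
from look import *
W=np.concatenate([np.load(n+'.npy').reshape(-1,3) for n in("scene","side")])
g=W[(W[:,0]>.48)&(W[:,0]<.76)&(W[:,1]>-.29)&(W[:,1]<-.03)&(W[:,2]>.007)&(W[:,2]<.0145)]
# rim points: robust outline
m=np.zeros((300,280),np.uint8); m[((g[:,1]+.29)*1000).astype(int),((g[:,0]-.48)*1000).astype(int)]=255
m=cv2.flip(m,0); cv2.imwrite('pics/e.png',cv2.resize(m,None,fx=2,fy=2,interpolation=0))
E
```

```text
12.4 [ 0.4102 -0.3232  0.1726] [ 1.7985e+02 -1.5000e-01 -2.9500e+00] 0.0374195805824242
```

View pics/e.png

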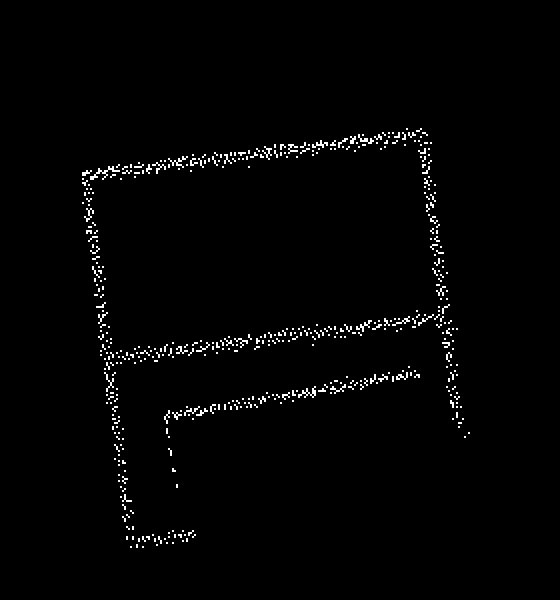

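The rim map is 2 px/mm. The empty lane's corners are (87,175), (425,133), (443,318) and (107,356), which puts its centre at (0.613, -0.114) at an angle of about 7°.

Call:
{"method": "play_rows", "body": {
  "rows": [
    {"xyz": [0, 0, 0], "dr": [0, 0, -0.11], "fingers": -1},
    {"xyz": [0, 0, 0], "dr": [0, 0, -0.11], "fingers": -1},
    {"xyz": [0.0408, -0.0326, 0], "dr": [0, 0, 0], "fingers": -1},
    {"xyz": [0.0408, -0.0326, 0], "dr": [0, 0, 0], "fingers": -1},
    {"xyz": [0.0408, -0.0326, 0], "dr": [0, 0, 0], "fingers": -1},
    {"xyz": [0.0408, -0.0326, 0], "dr": [0, 0, 0], "fingers": -1},
    {"xyz": [0.0408, -0.0326, 0], "dr": [0, 0, 0], "fingers": -1},
    {"xyz": [0.0408, -0.0326, 0], "dr": [0, 0, 0], "fingers": -1},
    {"xyz": [0.0408, -0.0326, 0], "dr": [0, 0, 0], "fingers": -1},
    {"xyz": [0, 0, 0], "dr": [0, 0, 0], "fingers": -1}
  ]
}}

```text
time: 13.65
eef_pos: [0.6147, -0.1109, 0.1684]
ee_rot: [-179.9, 0.1, 7.2]
force: [-0.3, -0.2, -1.6]
width: 0.0377
gripper_force: 30.0
```

Call:
{"method": "play_rows", "body": {
  "rows": [
    {"xyz": [0, 0.0035, 0.04], "dr": [0, 0, 0], "fingers": -1},
    {"xyz": [0, 0, 0.045], "dr": [0, 0, 0], "fingers": -1},
    {"xyz": [0, 0, 0.04], "dr": [0, 0, 0], "fingers": -1},
    {"xyz": [0, 0, 0.03], "dr": [0, 0, 0], "fingers": -1},
    {"xyz": [0, 0, 0.018], "dr": [0, 0, 0], "fingers": -1},
    {"xyz": [0, 0, 0.006], "dr": [0, 0, 0], "fingers": -1},
    {"xyz": [0, 0, 0.003], "dr": [0, 0, 0], "fingers": -1},
    {"xyz": [0, 0, 0], "dr": [0, 0, 0], "fingers": -1},
    {"xyz": [0, 0, 0], "dr": [0, 0, 0], "fingers": -1},
    {"xyz": [0, 0, 0], "dr": [0, 0, 0], "fingers": -1}
  ]
}}

```text
time: 14.9
eef_pos: [0.6148, -0.1166, 0.0256]
ee_rot: [180.0, -0.0, 7.0]
force: [-0.4, -0.1, -0.3]
width: 0.0377
gripper_force: 30.0
```

Call:
{"method": "play_rows", "body": {
  "rows": [
    {"xyz": [0, 0, 0.002], "dr": [0, 0, 0], "fingers": -1},
    {"xyz": [0, 0, 0.002], "dr": [0, 0, 0], "fingers": -1},
    {"xyz": [0, 0, 0.002], "dr": [0, 0, 0], "fingers": -1},
    {"xyz": [0, 0, 0.001], "dr": [0, 0, 0], "fingers": -1},
    {"xyz": [0, 0, 0], "dr": [0, 0, 0], "fingers": -1},
    {"xyz": [0, 0, 0], "dr": [0, 0, 0], "fingers": -1},
    {"xyz": [0, 0, 0], "dr": [0, 0, 0], "fingers": -1},
    {"xyz": [0, 0, 0], "dr": [0, 0, 0], "fingers": -1},
    {"xyz": [0, 0, 0], "dr": [0, 0, 0], "fingers": -1},
    {"xyz": [0, 0, 0], "dr": [0, 0, 0], "fingers": -1}
  ]
}}

```text
time: 16.15
eef_pos: [0.6145, -0.1165, 0.0195]
ee_rot: [180.0, -0.0, 6.9]
force: [0.6, 0.6, -1.4]
width: 0.0375
gripper_force: 30.0
```

Call:
{"method": "play_rows", "body": {
  "rows": [
    {"xyz": [0, 0, 0.001], "dr": [0, 0, 0], "fingers": -1},
    {"xyz": [0, 0, 0], "dr": [0, 0, 0], "fingers": 0.16},
    {"xyz": [0, 0, 0], "dr": [0, 0, 0], "fingers": 0.16},
    {"xyz": [0, 0, 0], "dr": [0, 0, 0], "fingers": 0.16},
    {"xyz": [0, 0, 0], "dr": [0, 0, 0], "fingers": 0.16},
    {"xyz": [0, 0, 0], "dr": [0, 0, 0], "fingers": 0.16},
    {"xyz": [0, 0, -0.01], "dr": [0, 0, 0], "fingers": 0.16},
    {"xyz": [0, 0, -0.03], "dr": [0, 0, 0], "fingers": 0.16},
    {"xyz": [0, 0, -0.07], "dr": [0, 0, 0], "fingers": 0.16},
    {"xyz": [0, 0, -0.07], "dr": [0, 0, 0], "fingers": 0.16}
  ]
}}

```text
time: 17.4
eef_pos: [0.6142, -0.1164, 0.1644]
ee_rot: [-180.0, 0.0, 6.9]
force: [0.6, -0.0, -0.1]
width: 0.0538
gripper_force: 0.0
```

```bash
python3 - <<'E'
from look import *
im,_,_=legs("wrist"); im2,_,_=legs("scene"); save(cv2.resize(np.hstack([im,im2]),(800,300)),'f.png')
E
```

```text
17.4 [ 0.6142 -0.1164  0.1644] [-1.7998e+02  3.0000e-02  6.9500e+00] 0.05380134046045529
wrist 0.93 [229. 120. 269. 248.] z95 0.041 ((612.604248046875, -117.71936798095703), (129.53822326660156, 38.038978576660156), 7.1743974685668945)
wrist 0.92 [  0. 149.  52. 271.] z95 0.041 ((554.1832275390625, 113.95944213867188), (33.694149017333984, 122.83380126953125), 86.00578308105469)
scene 0.76 [190. 164. 251. 194.] z95 0.042 ((610.8396606445312, -115.88583374023438), (130.57962036132812, 40.74638366699219), 7.15613317489624)
scene 0.57 [153. 233. 228. 283.] z95 0.042 ((548.731201171875, 120.0713119506836), (39.0206298828125, 131.7068328857422), 87.59554290771484)
```

View pics/f.png

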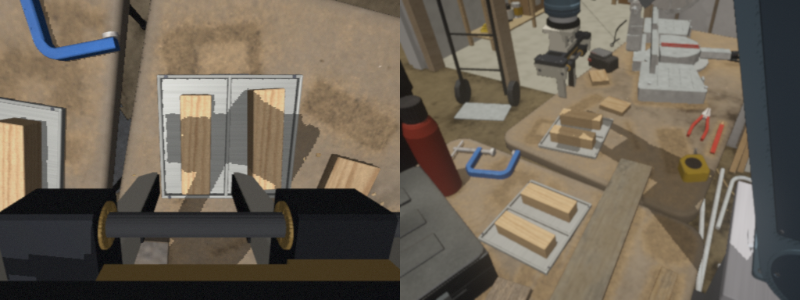

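The second leg lies flat and centred in the right tray's left lane, at (196,145) in the wrist view. The scene view shows two legs in each tray, so I'm handing in.

```bash
python3 -c "
from station import ctrl; print(ctrl.close_job())"
```

```text
the job is handed in; nothing more can be done
None
```

Both trays now hold two legs: the first loose leg went into the left tray, then the other into the right; my last measurements put each flat and within about 5 mm of its lane's centre, and the job is handed in (it returned no verdict).

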